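# Stow the wash bottle in the ratchet lift

### The job

Pull the lift's rail up by its black T-handle, click by click, until the ratchet holds the yellow pointer at the red mark, and let go. Stand the tall white nozzle bottle (the one near the beaker) upright and gently in the middle of the raised stage, then press the red pad right down to lift the pawl until the stage has sunk fully home with the bottle on it; let the pawl spring back. Leave the beaker, the small white bottle and the tin where they are.

Things in the scene. Friction and masses are not known exactly. Their poses are not given: they have to be found in the camera images.
- lift: ratchet lift fixed to the worktop: grey base 110 x 245 x 8 mm; square blue spill collar (112 mm outside, 104 inside, top at 65 mm) round the stage. Origin on the worktop under the rail; x away from the robot at yaw 0, y to the left. Handle (y = 0), stage and collar (y = -120 mm) and red pad (y = +130 mm) lie in a row along its y: reach each from above, fingers closing along its x
- rail (a joint): height in m of the toothed rail with handle and stage (0.28 kg): 0 = fully home, 0.078 = top stop. The sprung pawl holds it at 0.010, 0.022, 0.034, 0.046, 0.058 (pointer at the red mark), 0.070: raise it 2 to 6 mm past one and let go, it sinks back on to the pawl. Starts at 0, 0.010 or 0.022. Damped (80 N s/m): with the pawl held off it sinks by itself at 35 to 55 mm/s
- pawl (a joint): angle of the red pawl lever in rad: 0 = nose fully in the teeth (sprung), 0.30 = end stop with the pad pressed right down; the nose is clear of the teeth from about 0.24. Released, it springs back and catches the next tooth below
- handle (a point): centre of the black T-handle on top of the rail: a horizontal round bar 14 mm thick, 64 mm long along the lift's y, 137 mm above the worktop with the rail home, rising with it. The rail below it is 12 mm thick along the lift's x; the mast plate behind the rail ends 110 mm, the strap in front 98 mm above the worktop
- stage (a point): middle of the stage's top (96 mm square plate with a black rubber pad 84 mm square), 20 mm above the worktop with the rail home, 78 mm with the rail at the red mark; axes as the lift's
- pad (a point): middle of the top of the red press pad (34 x 36 mm) at the end of the pawl lever, 86 mm above the worktop when sprung up; it goes down about 31 mm when pressed right down, with a force of 1 to 3 N (a little more as the pawl leaves the loaded tooth)
- bottle: tall white plastic squeeze bottle with a nozzle, on the worktop right of the lift, near the beaker (not the one far off in the background): round body 42 to 45 mm across and 73 mm high, then an 18 mm neck and nozzle to 136 mm; about 0.11 kg. Origin in the middle of its underside, z up its axis. Grip it round the body
- beaker: small glass beaker 44 mm across, 42 mm high, on the worktop; leave alone. Origin under its middle
- small_bottle: small white screw-cap bottle without nozzle, 30 mm across, 52 mm high, on the worktop; leave alone. Origin under its middle
- tin: round brass-coloured tin of swarf, 92 mm across, 59 mm high, left of the lift; leave alone. Origin under its middle
There are look-alikes about, which are no part of the job. Leave any purple look-alike of the bottle alone.

How it is judged:
By the outcome, as a careful person would: the job done as asked, in the order asked, and still so for the second after the job is handed in, with the robot touching nothing.
It also fails if it takes over 70 s, if anything falls off the work surface, if the arm or the gripper's body presses on something with over 40 N, if the wrist force passes 120 N, or if a joint passes its speed limit or range.

### The arm

A 6-joint arm with a two-finger parallel gripper is mounted at the origin on a cart in front of the work surface, level with it; the furniture and walls round the work are solid. World frame = base frame: x ahead of the robot, y to its left, z up, the work surface at z = 0. Lengths are in mm, angles in rad, forces in N, time in s.
With the tool pointing down it reaches from about 300 to 775 mm from the base axis. Payload 14.6 kg.
Tool frame: the origin (TCP) lies on the mounting face of the last link; the fingertips stand 199 mm ahead of it and the grasp point (between the pads) lies 180 mm ahead of it; z points along the fingers, y is the line along which they close (so a half turn about z gives the same grasp; the last joint's range is limited). The gripper opens to 94 mm and grips with 3 to 60 N. Pads are 16 mm wide; open, the fingers measure 119 mm over their backs; the gripper's body (75 mm by 177 mm) begins 78 mm behind the grasp point.
Start: joints at [1.083, 0.3, 1.521, -0, 1.321, -0.067], TCP at [224.667, 502.012, 404.646] pointing down, gripper open.
Joint ranges: [-3.03, 3.03], [-0.79, 2.21], [0.23, 2.52], [-1.04, 4.18], [0, 3.07], [-2.55, 2.55]. Speed limits (rad/s): [2.22, 2.22, 2.57, 3.14, 3.14, 3.14].

### API

Orientations are given as [roll, pitch, yaw] about the fixed x, y, z axes, in that order (R = Rz(yaw) Ry(pitch) Rx(roll)).
In Python, from cell import manip gives the robot as it stands. The module is installed in compiled form; this text tells all that it offers.
- The arm moves only by the shell command python3 -m creep 'ROWS' [FORCE]. ROWS is a JSON object of lists of equal length, an entry for each row: "slide": the shift along the world's x, y, z in cm, a list of three; "turn": the turn about the world's z in rad; "claw": the opening, from 0 (shut) to 1 (fully open). A call has 1 to 8 rows; each row shifts and turns the commanded pose from where the row before left it; what a row does not reach is not made up. A row lasts 1/8 s, in which the tool goes at most 62.5 mm and 10.7 degrees, less where a joint would pass 70% of its speed; a pose out of reach is approached as far as the arm can. A call with a gripper value outside its range is refused whole. The fingers move at their own pace and stop on an object; FORCE is the grip in N (left out, the last holds). Time passes only in rows, so rows that do not move let the fingers close. It gives the time, the measured TCP pose, the force, the opening and the grip force at its end, in the units of the state.
- manip.read_state(): the state, without advancing time (a new reading comes with each control period).
- manip.camera(name): name is "scene" or "top" or "wrist"; returns (picture, depth): 420x560x3 uint8, red, green, blue; 420x560 float32, mm along the optical axis (not along the pixel's ray), 0 where there is no reading.
- manip.calibration(name): a dict with "intrinsics" (3x3 intrinsics, pixels), "k1" (the pictures are not rectified: a ray, as slopes to the right and down, at radius r is drawn at 1 + k1 r^2 times it, then the intrinsics apply), "pose" (4x4, takes a point from camera to world coordinates). Camera axes: x right, y up, looking along -z (the intrinsics and any distortion apply to the point x, -y, -z); pixel columns grow to the right and rows downward; lengths in mm; the calibration is good to about 2 mm. A picture is of the moment at which its call begins: read the wrist's pose just before it. calibration takes no time and is no camera call; for the wrist camera it gives the pose at the moment of the call.
- manip.sign_off(): hands the job in; it is judged then, once.
Trained networks look in the newest picture that a camera, given by its name, has taken for a name from the list of things; names that differ only in an ending like _2 or _b are one class to them, and where a whole thing is asked for, a point or a joint stands for the part that bears it (a point fixed in the world has none). Each returns a list of dicts, best first, with "score" (0 to 1); they miss things now and then, are a little off and sometimes report something else, mostly with a low value. They report only what shows in the picture. A call takes as long as a camera call. They do not tell look-alikes from the thing itself.
- manip.cut_out(query, camera): "mask" (420x560 bool, what is visible of it) and "position" ([column, row] in pixels, amid what is visible of it).
The state is a dict: "clock": time; "joints": joint angles; "qd": joint speeds; "effort": joint torques, N m; "eef_pos": TCP position; "eef_rot": TCP orientation; "wrist_force": force on the tool from outside, world axes, zero at the start; "moment": the same for the moment, N m; "finger_gap": finger opening in mm; "finger_force": force on a finger pad.
Only numpy, scipy, OpenCV 4.12 (cv2) and the standard library are available. Lean on these libraries where they do the work, as an engineer would, in place of code of your own. Each camera call takes 0.05 s, during which the arm holds its last target. There are 200 camera calls.

## Working session

There is one attempt and no reset: what is moved stays moved. The work goes in short steps, Python scripts to look and compute and a shell command to move; the robot and the scene stay as the last step left them, time stands still between calls to the robot, and variables do not carry over. Pictures are saved under pics/ and viewed, at most 10 in all, crops included, and the job is handed in when it is done.

```bash
mkdir -p pics; cat > h.py <<'E'
import numpy as np, cv2
from cell import manip
def pts(cam, depth, cal=None):
    c=cal or manip.calibration(cam); K=np.array(c["intrinsics"],float); T=np.array(c["pose"])
    v,u=np.mgrid[0:420,0:560].astype(np.float64)
    d=np.array([c["k1"],0,0,0],float) 
    p=cv2.undistortPoints(np.stack([u.ravel(),v.ravel()],1)[:,None],K,d)[:,0].reshape(420,560,2)
    P=np.stack([p[...,0]*depth,-p[...,1]*depth,-depth],-1)
    W=P@T[:3,:3].T+T[:3,3]; W[depth<=0]=np.nan
    return W
E
python3 - <<'E'
from h import *
s=manip.read_state();print(s["clock"],s["eef_pos"],s["eef_rot"],s["finger_gap"])
out=[]
for cam in("scene","top"):
    im,d=manip.camera(cam); cv2.imwrite(f"pics/{cam}.png",cv2.cvtColor(im,cv2.COLOR_RGB2BGR))
    W=pts(cam,d); np.save(cam+".npy",W)
    for q in("lift","handle","stage","pad","bottle","beaker","small_bottle","tin"):
        for r in manip.cut_out(q,cam)[:4]:
            m=r["mask"]; w=W[m]; w=w[~np.isnan(w[:,0])]
            print(cam,q,round(r["score"],2),np.round(r["position"]),m.sum(), np.round(np.percentile(w,[2,50,98],axis=0)).tolist() if len(w) else None)
E
```

```text
0.0 [224.63578298 502.00130526 404.05311875] [-3.14040059e+00 -8.25803715e-05  2.72083912e+00] 94.09631640705896
scene lift 0.61 [287. 240.] 2006 [[440.0, -99.0, 4.0], [489.0, -7.0, 42.0], [554.0, 194.0, 155.0]]
scene lift 0.35 [220. 186.] 384 [[422.0, 405.0, 2.0], [458.0, 434.0, 38.0], [506.0, 497.0, 53.0]]
scene handle 0.95 [286. 235.] 414 [[470.0, -59.0, 37.0], [490.0, -3.0, 43.0], [537.0, 94.0, 164.0]]
scene stage 0.71 [284. 228.] 500 [[470.0, -61.0, 33.0], [492.0, 2.0, 43.0], [544.0, 108.0, 165.0]]
scene bottle 0.92 [366. 318.] 558 [[429.0, -471.0, -3.0], [442.0, -457.0, 54.0], [521.0, -406.0, 111.0]]
scene bottle 0.83 [345. 294.] 426 [[451.0, -379.0, 4.0], [463.0, -366.0, 59.0], [485.0, -340.0, 110.0]]
scene beaker 0.65 [221. 187.] 393 [[422.0, 405.0, 0.0], [459.0, 436.0, 38.0], [508.0, 497.0, 53.0]]
scene beaker 0.59 [332. 264.] 194 [[525.0, -208.0, 6.0], [545.0, -190.0, 26.0], [568.0, -167.0, 43.0]]
scene small_bottle 0.65 [285. 233.] 447 [[469.0, -60.0, 37.0], [491.0, -2.0, 43.0], [538.0, 103.0, 165.0]]
scene small_bottle 0.52 [306. 272.] 170 [[422.0, -206.0, -3.0], [434.0, 
[... 426 characters left out ...]
]
top pad 0.51 [229. 209.] 140 [[468.0, 132.0, -2.0], [487.0, 207.0, 85.0], [501.0, 233.0, 93.0]]
top bottle 0.6 [404. 216.] 155 [[432.0, -455.0, 12.0], [451.0, -433.0, 76.0], [470.0, -421.0, 119.0]]
top bottle 0.47 [380. 212.] 179 [[453.0, -385.0, -2.0], [472.0, -346.0, 75.0], [501.0, -332.0, 115.0]]
top beaker 0.43 [335. 191.] 99 [[527.0, -205.0, -3.0], [549.0, -189.0, 4.0], [566.0, -166.0, 43.0]]
top small_bottle 0.46 [336. 225.] 48 [[425.0, -196.0, 15.0], [437.0, -184.0, 49.0], [450.0, -174.0, 60.0]]
top tin 0.74 [165. 219.] 463 [[426.0, 415.0, 16.0], [464.0, 453.0, 41.0], [506.0, 497.0, 56.0]]
top tin 0.4 [278. 211.] 1973 [[442.0, -90.0, 1.0], [491.0, 28.0, 37.0], [552.0, 215.0, 164.0]]
```

View pics/scene.png

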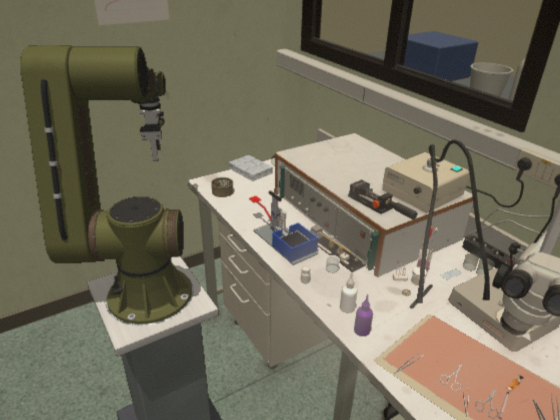

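View pics/top.png

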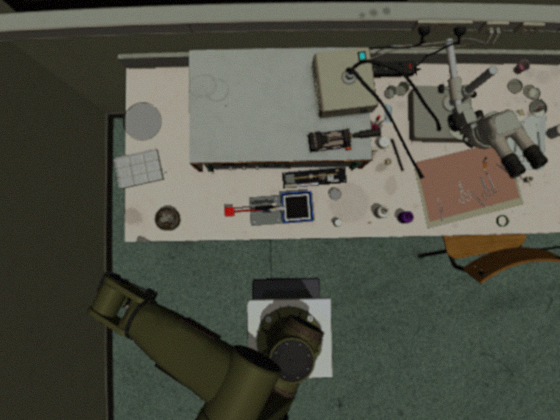

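```bash
python3 - <<'E'
from h import *
S=cv2.imread("pics/scene.png");T=cv2.imread("pics/top.png")
a=cv2.resize(S[170:345,190:390],(640,560),interpolation=cv2.INTER_CUBIC)
cv2.imwrite("pics/scrop.png",a)
for cam,I in(("top",T),("scene",S)):
    W=np.load(cam+".npy"); h=cv2.cvtColor(I,cv2.COLOR_BGR2HSV)
    red=((h[...,0]<8)|(h[...,0]>172))&(h[...,1]>150)&(h[...,2]>90)
    blue=(abs(h[...,0].astype(int)-115)<15)&(h[...,1]>110)
    reg=(W[...,0]>400)&(W[...,0]<580)&(W[...,1]>-160)&(W[...,1]<260)&(W[...,2]>-10)
    for n,m,zl in(("red",red,70),("blue",blue,55)):
        w=W[m&reg]; 
        if len(w)==0: continue
        print(cam,n,len(w),np.round(np.percentile(w,[2,50,98],axis=0)).tolist())
        w=w[w[:,2]>zl]
        if len(w)>5:
            r=cv2.minAreaRect(w[:,:2].astype(np.float32)); print("  top",len(w),np.round(r[0]),np.round(r[1]),r[2],np.round(np.median(w,0)))
    for x in range(560,720,20):
        m=(abs(W[...,0]-x)<10)&(W[...,1]>-420)&(W[...,1]<260)
        print(x,np.round(np.percentile(W[m][:,2],[50,95])) if m.any() else None,end=' ')
    hh=W[(W[...,2]>150)&(W[...,2]<200)&reg]; print("high",len(hh),np.round(hh[:12]).tolist())
    b=W[(W[...,2]>20)&(abs(W[...,0]-470)<45)&(abs(W[...,1]+357)<45)]; print("bottle",len(b),np.round(np.percentile(b,[3,50,97],axis=0)).tolist())
    n=b[b[:,2]>90]; print(" nozzle",len(n),np.round(np.median(n,0)) if len(n) else None)
E
```

```text
top red 91 [[471.0, 134.0, 70.0], [486.0, 211.0, 87.0], [501.0, 229.0, 93.0]]
  top 89 [485. 183.] [94. 30.] 87.48551940917969 [486. 211.  87.]
top blue 144 [[445.0, -90.0, 8.0], [523.0, -39.0, 63.0], [556.0, 23.0, 73.0]]
  top 100 [500. -34.] [111. 111.] 3.6701040267944336 [518. -41.  65.]
560 [ 1. 44.] 580 [ 1. 13.] 600 [ 3. 34.] 620 [ 3. 42.] 640 [  6. 186.] 660 [110. 190.] 680 [186. 219.] 700 [187. 233.] high 72 [[500.0, 81.0, 160.0], [499.0, 77.0, 162.0], [500.0, 74.0, 156.0], [499.0, 70.0, 164.0], [499.0, 66.0, 163.0], [499.0, 63.0, 168.0], [499.0, 60.0, 165.0], [499.0, 56.0, 164.0], [496.0, 115.0, 166.0], [496.0, 112.0, 165.0], [496.0, 108.0, 167.0], [496.0, 105.0, 165.0]]
bottle 149 [[454.0, -370.0, 24.0], [472.0, -346.0, 78.0], [494.0, -332.0, 113.0]]
 nozzle 31 [ 474. -353.  105.]
scene red 48 [[468.0, 110.0, 57.0], [484.0, 202.0, 85.0], [495.0, 222.0, 88.0]]
  top 42 [478. 181.] [85. 28.] 85.21037292480469 [483. 205.  85.]
scene blue 185 [[439.0, -92.0, 14.0], [444.0, -10.0, 52.0], [539.0, 20.0, 66.0]]
  top 82 [495. -37.] [108. 114.] 3.6648921966552734 [446. -17.  61.]
560 [-308.   53.] 580 [-397.    4.] 600 [-1. 32.] 620 [-1. 38.] 640 [ 19. 184.] 660 [ 81. 185.] 680 [143. 219.] 700 [161. 229.] high 64 [[492.0, 114.0, 165.0], [494.0, 110.0, 166.0], [487.0, 113.0, 163.0], [490.0, 112.0, 162.0], [489.0, 103.0, 167.0], [495.0, 105.0, 164.0], [482.0, 104.0, 164.0], [486.0, 104.0, 163.0], [488.0, 101.0, 164.0], [487.0, 93.0, 168.0], [493.0, 95.0, 166.0], [484.0, 108.0, 158.0]]
bottle 395 [[452.0, -379.0, 23.0], [465.0, -366.0, 68.0], [486.0, -345.0, 114.0]]
 nozzle 65 [ 471. -361.  105.]
```

View pics/scrop.png

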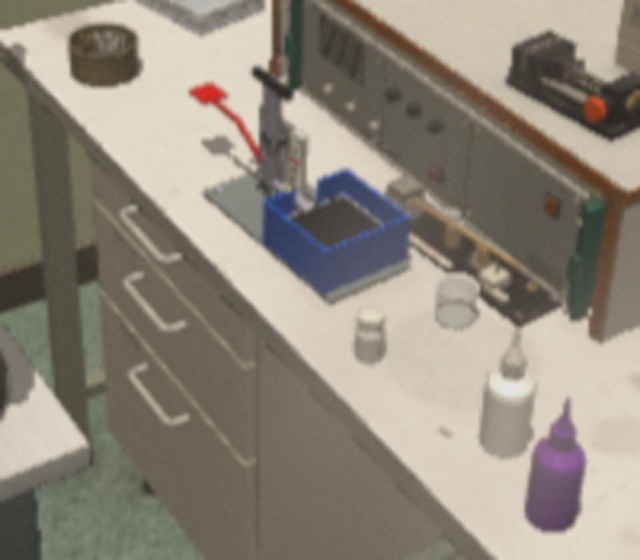

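The target is the white nozzle bottle (scene 345,294): white and with a nozzle. The purple one (366,318) is the look-alike, and the small white one (306,272) has no nozzle. The enlarged crop confirms this. The handle top is at about 166 mm, so the rail starts at 0.022. Moving over the handle.

```bash
python3 -m creep '{"slide":[[3.3,-5.2,0],[3.3,-5.2,0],[3.3,-5.2,0],[3.3,-5.2,0],[3.3,-5.2,0],[3.3,-5.2,0],[3.3,-5.2,0],[3.3,-5.2,0]],"turn":[-0.14,-0.14,-0.14,-0.14,-0.14,-0.14,-0.14,-0.11],"claw":[1,1,1,1,1,1,1,1]}'
python3 - <<'E'
from h import *
s=manip.read_state();print(s["clock"],s["eef_pos"],s["eef_rot"],s["joints"])
cal=manip.calibration("wrist")
im,d=manip.camera("wrist"); cv2.imwrite("pics/w1.png",cv2.cvtColor(im,cv2.COLOR_RGB2BGR))
W=pts("wrist",d,cal);np.save("w1.npy",W)
for q in("handle","pad","stage"):
    for r in manip.cut_out(q,"wrist")[:2]:
        w=W[r["mask"]]; w=w[~np.isnan(w[:,0])]; print(q,r["score"],np.round(r["position"]),np.round(np.percentile(w,[3,50,97],axis=0)).tolist())
E
```

```text
clock: 1.9
eef_pos: [489.4, 84.1, 404.9]
eef_rot: [3.141, -0.0, 1.627]
wrist_force: [0.5, 0.9, -0.4]
finger_gap: 93.9
finger_force: 0.0
1.9 [489.37933345  84.07723847 404.90895115] [ 3.14095935e+00 -9.15752644e-05  1.62662650e+00] [9.63576743e-02 1.80310389e-01 1.66858260e+00 6.84839535e-05
 1.29206317e+00 4.05087117e-02]
handle 0.6 [288. 272.] [[455.0, -32.0, 36.0], [493.0, -1.0, 41.0], [542.0, 112.0, 164.0]]
pad 0.66 [283.  61.] [[470.0, 109.0, 7.0], [487.0, 203.0, 84.0], [500.0, 229.0, 86.0]]
stage 0.68 [286. 275.] [[455.0, -32.0, 37.0], [493.0, -1.0, 41.0], [541.0, 112.0, 164.0]]
```

View pics/w1.png

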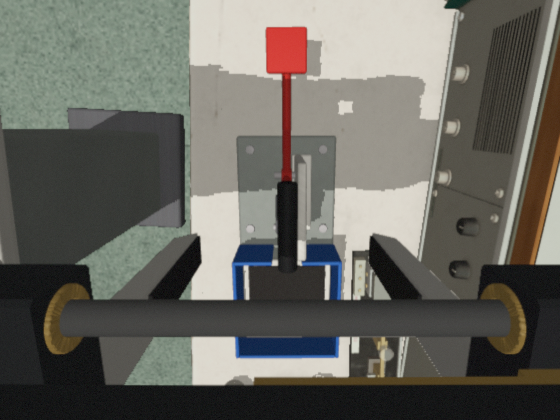

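The wrist view shows the T-handle at (287,225), the red pad at (287,50) and the stage at about (288,300), all aligned with the tool.

```bash
python3 - <<'E'
from h import *
W=np.load("w1.npy"); im=cv2.imread("pics/w1.png"); h=cv2.cvtColor(im,cv2.COLOR_BGR2HSV)
R=(abs(W[...,0]-490)<70)
m=R&(W[...,2]>150)&(W[...,2]<185)&(W[...,1]>20); m[:170]=0; w=W[m]
r=cv2.minAreaRect(w[:,:2].astype(np.float32));print("handle",len(w),r,np.percentile(w,[1,50,99],axis=0).round(1).tolist())
t=w[w[:,2]>np.percentile(w[:,2],95)-3];print(np.polyfit(t[:,1],t[:,0],1),t.mean(0))
red=((h[...,0]<8)|(h[...,0]>172))&(h[...,1]>150); red[80:]=0
w=W[red&(W[...,2]>75)];w=w[w[:,1]>185]; r=cv2.minAreaRect(w[:,:2].astype(np.float32));print("pad",r,np.median(w,0))
b=(abs(h[...,0].astype(int)-113)<18)&(h[...,1]>110)&(W[...,2]>58)&(W[...,2]<72)
w=W[b];r=cv2.minAreaRect(w[:,:2].astype(np.float32));print("collar",len(w),r)
w=W[:,:,:][(abs(W[...,2]-42)<12)&(abs(W[...,0]-497)<45)&(W[...,1]<15)&(W[...,1]>-80)];print("stage z",np.median(w,0))
E
```

```text
handle 1816 ((492.4170837402344, 83.39629364013672), (13.989920616149902, 63.17547607421875), 3.65549898147583) [[484.6, 53.1, 156.6], [492.3, 86.2, 163.0], [499.9, 114.7, 165.1]]
[-5.79574495e-02  4.97192840e+02] [492.28357255  84.70468498 163.33266805]
pad ((485.1355285644531, 210.30960083007812), (32.632694244384766, 39.60598373413086), 4.387341499328613) [485.1789644  212.15538105  84.58430677]
collar 1322 ((499.766845703125, -35.946983337402344), (110.92637634277344, 112.88570404052734), 3.417841911315918)
stage z [496.29301309 -13.44981531  39.92225215]
```

```bash
python3 -m creep '{"slide":[[0.3,0,-2.6],[0,0,-2],[0,0,-2],[0,0,0],[0,0,0],[0,0,0],[0,0,0],[0,0,0]],"turn":[0.007,0,0,0,0,0,0,0],"claw":[1,1,0.6,0.3,0,0,0,0]}' 30
```

```text
clock: 3.1
eef_pos: [491.7, 86.0, 338.9]
eef_rot: [3.141, -0.0, 1.638]
wrist_force: [-0.5, 0.1, 0.7]
finger_gap: 37.4
finger_force: 0.0
```

```bash
python3 -m creep '{"slide":[[0,0,0],[0,0,0],[0,0,0],[0,0,0]],"turn":[0,0,0,0],"claw":[0,0,0,0]}' 30
```

```text
clock: 3.6
eef_pos: [491.5, 86.0, 338.5]
eef_rot: [-3.141, 0.0, 1.638]
wrist_force: [-4.1, -0.9, 1.6]
finger_gap: 12.9
finger_force: 30.0
```

```bash
python3 -m creep '{"slide":[[0,0,0.8],[0,0,0.8],[0,0,0],[0,0,0.6],[0,0,0.6],[0,0,0.6],[0,0,0.6],[0,0,0]],"turn":[0,0,0,0,0,0,0,0],"claw":[0,0,0,0,0,0,0,0]}' 40
```

```text
clock: 4.6
eef_pos: [491.4, 86.0, 379.6]
eef_rot: [-3.141, 0.0, 1.638]
wrist_force: [-8.9, -2.0, -3.9]
finger_gap: 12.8
finger_force: 40.0
```

```bash
python3 - <<'E'
from h import *
for cam in("scene",):
    im,d=manip.camera(cam); W=pts(cam,d)
    cv2.imwrite("pics/s2.png",cv2.cvtColor(cv2.resize(im[180:270,240:340],(800,600)),cv2.COLOR_RGB2BGR))
    m=(abs(W[...,0]-499)<30)&(abs(W[...,1]+36)<30); print(cam,np.percentile(W[m][:,2],[5,25,50,75,95]))
print(manip.read_state()["eef_pos"])
E
```

```text
scene [-767.62833709 -762.60064411   10.97427045   82.50802427   85.45426096]
[491.44443955  85.97495606 379.53949857]
```

View pics/s2.png

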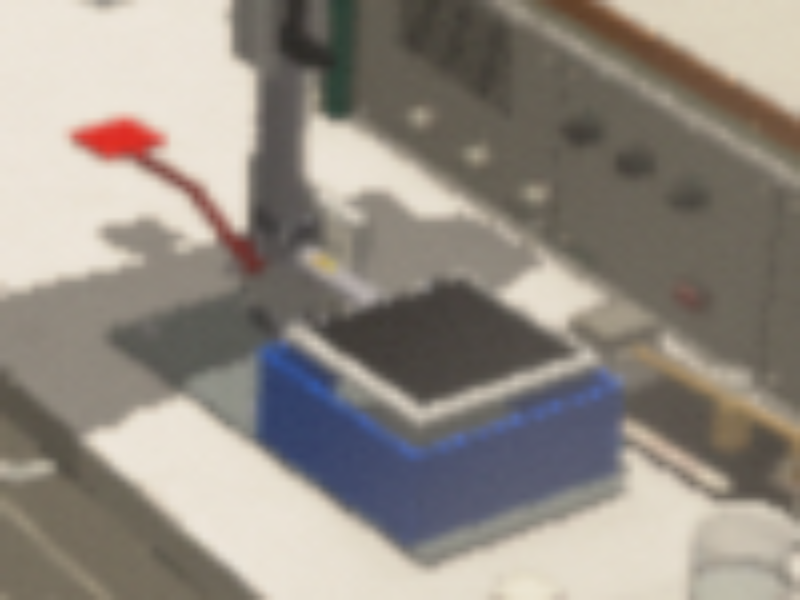

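The stage shows raised above the collar (z ≈ 83 mm, so the rail is about 5 mm past 0.058). Letting go.

```bash
python3 -m creep '{"slide":[[0,0,-0.1],[0,0,0],[0,0,0],[0,0,0],[0,0,3],[0,0,4],[0,-6,3],[-0.3,-6,0]],"turn":[0,0,0,0,0,0,0,0],"claw":[0.5,0.5,0.5,0.6,0.8,1,1,1]}'
python3 -m creep '{"slide":[[-0.3,-6,0],[-0.3,-6,0],[-0.3,-6,0],[-0.3,-6,0],[-0.3,-2,0],[0,0,0]],"turn":[0,0,0,0,0,0],"claw":[1,1,1,1,1,1]}'
python3 - <<'E'
from h import *
cal=manip.calibration("wrist"); print(manip.read_state()["eef_pos"])
im,d=manip.camera("wrist"); W=pts("wrist",d,cal)
cv2.imwrite("pics/w2.png",cv2.cvtColor(im,cv2.COLOR_RGB2BGR)); np.save("w2.npy",W)
for r in manip.cut_out("bottle","wrist")[:3]:
    w=W[r["mask"]]; w=w[~np.isnan(w[:,0])]; print(r["score"],np.round(r["position"]),np.round(np.percentile(w,[3,50,97],axis=0)).tolist(), np.median(im[r["mask"]],0))
m=(W[...,2]>25)&(W[...,2]<145)&(abs(W[...,0]-472)<60)&(abs(W[...,1]+357)<55)
for lo,hi in((40,72),(72,85),(85,100),(100,120),(120,140)):
    w=W[m&(W[...,2]>lo)&(W[...,2]<hi)]
    if len(w)>8: print(lo,len(w),cv2.minEnclosingCircle(w[:,:2].astype(np.float32)),np.median(w,0).round(1))
im,d=manip.camera("top"); W=pts("top",d)
h=W[(W[...,2]>180)&(W[...,2]<225)&(abs(W[...,0]-492)<30)&(abs(W[...,1]-84)<40)];print("handle top",len(h),np.percentile(h[:,2],[10,50,90]) if len(h) else 0)
s=W[(abs(W[...,0]-499)<30)&(abs(W[...,1]+36)<30)];print("stage",np.nanpercentile(s[:,2],[5,50,95]))
E
```

```text
clock: 5.65
eef_pos: [488.4, -30.8, 477.9]
eef_rot: [3.137, 0.001, 1.64]
wrist_force: [1.0, 0.3, -0.8]
finger_gap: 89.6
finger_force: 0.0
clock: 6.4
eef_pos: [473.5, -290.5, 475.3]
eef_rot: [-3.141, -0.0, 1.636]
wrist_force: [-0.3, 0.4, 0.8]
finger_gap: 93.9
finger_force: 0.0
[ 473.51808433 -290.46394258  475.3308223 ]
0.81 [283. 234.] [[455.0, -367.0, 5.0], [474.0, -345.0, 75.0], [494.0, -333.0, 116.0]] [156. 153. 142.]
0.62 [262. 286.] [[435.0, -437.0, 5.0], [454.0, -426.0, 42.0], [473.0, -424.0, 73.0]] [52. 26. 60.]
40 295 ((475.09381103515625, -354.2037658691406), 22.489999771118164) [ 474.1 -335.7   60.6]
72 619 ((475.047119140625, -354.28607177734375), 21.494436264038086) [ 474.7 -346.7   76.5]
85 75 ((474.83184814453125, -353.87078857421875), 10.588179588317871) [ 474.1 -346.5   95.1]
100 238 ((475.0113525390625, -354.39056396484375), 10.548567771911621) [ 474.7 -351.2  104.5]
120 35 ((474.99810791015625, -354.31671142578125), 2.3678674697875977) [ 475.  -353.4  127.1]
handle top 76 [195.22200206 200.28471796 205.48571825]
stage [72.19376518 78.34734765 83.9862577 ]
```

View pics/w2.png

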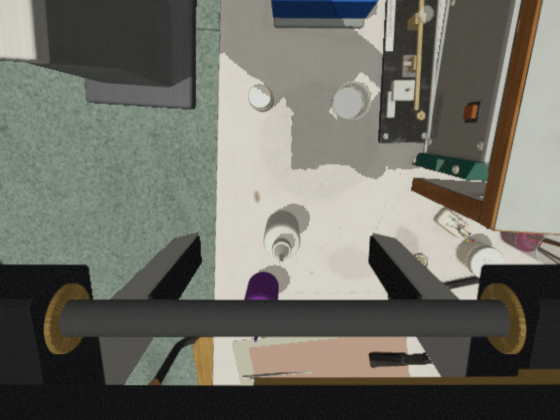

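The white bottle at (283,235) is at (475,-354), r≈22; purple behind it at (262,290). The stage is holding at 78 mm. Grasping.

```bash
python3 -m creep '{"slide":[[0.1,-3.2,0],[0,-3.2,0],[0,0,-5],[0,0,-6],[0,0,-6],[0,0,-4],[0,0,-2.1],[0,0,0]],"turn":[0,0,0,0,0,0,0,0],"claw":[1,1,1,1,1,1,1,0.6]}'
```

```text
clock: 7.55
eef_pos: [475.1, -352.6, 243.7]
eef_rot: [-3.14, -0.002, 1.639]
wrist_force: [-0.7, -0.4, 1.1]
finger_gap: 87.5
finger_force: 0.0
```

```bash
python3 -m creep '{"slide":[[0,-0.15,0],[0,0,0],[0,0,0],[0,0,0],[0,0,0],[0,0,0],[0,0,0],[0,0,0]],"turn":[0,0,0,0,0,0,0,0],"claw":[0.45,0.35,0.3,0.3,0.3,0.3,0.3,0.3]}' 15
```

```text
clock: 8.55
eef_pos: [474.7, -355.5, 244.8]
eef_rot: [3.141, 0.0, 1.638]
wrist_force: [-0.6, 0.3, 2.9]
finger_gap: 44.0
finger_force: 15.0
```

```bash
python3 -m creep '{"slide":[[0,0,2],[0,0,4],[0,0,4],[0,1,2],[0.2,3,0],[0.3,4,0],[0.3,4,0],[0.3,4,0]],"turn":[0,0,0,0,0,0,0,0],"claw":[0.3,0.3,0.3,0.3,0.3,0.3,0.3,0.3]}' 15
python3 -m creep '{"slide":[[0.4,4,0],[0.4,4,0],[0.3,4,0],[0.3,3,0],[0,0.8,0],[0,0,0]],"turn":[0,0,0,0,0,0],"claw":[0.3,0.3,0.3,0.3,0.3,0.3]}'
python3 - <<'E'
from h import *
print(manip.read_state()["eef_pos"],manip.read_state()["wrist_force"])
cal=manip.calibration("wrist");im,d=manip.camera("wrist");W=pts("wrist",d,cal);np.save("w3.npy",W)
cv2.imwrite("pics/w3.png",cv2.cvtColor(im,cv2.COLOR_RGB2BGR))
h=cv2.cvtColor(im,cv2.COLOR_RGB2HSV)
b=(abs(h[...,0].astype(int)-113)<18)&(h[...,1]>110)&(W[...,2]>50)&(W[...,2]<75)&(abs(W[...,0]-500)<70)&(abs(W[...,1]+36)<70)
w=W[b];print("collar",len(w),cv2.minAreaRect(w[:,:2].astype(np.float32)))
m=(W[...,2]>100)&(W[...,2]<260)&(abs(W[...,0]-500)<60)&(abs(W[...,1]+36)<55)
for lo,hi in((125,190),(190,198),(202,222),(222,245),(245,260)):
    w=W[m&(W[...,2]>lo)&(W[...,2]<hi)]
    if len(w)>8: print(lo,len(w),np.median(w,0).round(1),w.min(0).round(1),w.max(0).round(1))
E
```

```text
clock: 9.55
eef_pos: [485.4, -193.5, 363.6]
eef_rot: [-3.14, -0.001, 1.638]
wrist_force: [0.4, 0.2, -1.5]
finger_gap: 43.7
finger_force: 15.0
clock: 10.3
eef_pos: [499.5, -37.3, 364.1]
eef_rot: [-3.141, -0.0, 1.639]
wrist_force: [0.4, 0.2, -2.2]
finger_gap: 44.0
finger_force: 15.0
[499.48707156 -37.2731331  364.12722102] [ 0.36272047  0.21446795 -2.17338078]
collar 1620 ((498.8518371582031, -22.522369384765625), (111.11618041992188, 83.4861831665039), 3.657926082611084)
125 2745 [498.1 -19.8 175.4] [466.  -46.8 125.1] [533.6 -14.3 190. ]
190 3285 [498.9 -27.2 195. ] [465.7 -52.9 190. ] [533.7 -15.3 198. ]
202 2786 [500.  -29.5 215.2] [465.8 -46.1 202. ] [534.1 -24.9 222. ]
222 2235 [500.3 -29.9 228.6] [465.4 -49.1 222. ] [534.1 -24.9 245. ]
245 1168 [501.1 -37.5 253.3] [476.3 -49.  245. ] [524.8 -26.7 260. ]
```

View pics/w3.png

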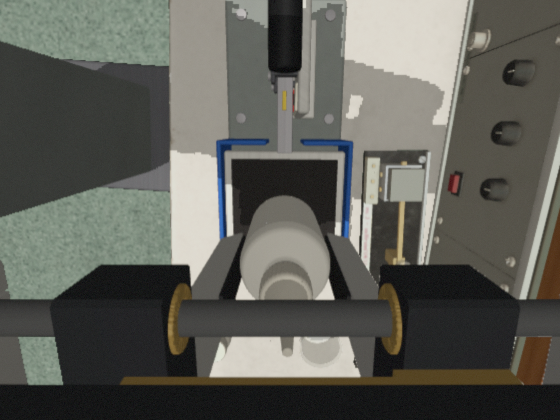

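The bottle hangs upright, centred over the stage (pixel 285,230), with its underside at about 119 mm. Lowering.

```bash
python3 -m creep '{"slide":[[0,0,-1],[0,0,-1.2],[0,0,-1],[0,0,-0.5],[0,0,-0.2],[0,0,0]],"turn":[0,0,0,0,0,0],"claw":[0.3,0.3,0.3,0.3,0.3,0.3]}'
python3 -m creep '{"slide":[[0,0,-0.1],[0,0,0],[0,0,0]],"turn":[0,0,0],"claw":[0.3,0.3,0.3]}'
```

```text
clock: 11.1
eef_pos: [499.7, -37.4, 325.7]
eef_rot: [3.141, 0.0, 1.638]
wrist_force: [0.4, -0.3, -1.1]
finger_gap: 44.0
finger_force: 15.0
clock: 11.48
eef_pos: [499.7, -37.4, 324.7]
eef_rot: [3.141, 0.0, 1.638]
wrist_force: [-0.7, 0.3, -1.5]
finger_gap: 43.9
finger_force: 15.0
```

```bash
python3 -m creep '{"slide":[[0,0,-0.1],[0,0,0]],"turn":[0,0],"claw":[0.3,0.3]}'
python3 -m creep '{"slide":[[0,0,-0.1],[0,0,0]],"turn":[0,0],"claw":[0.3,0.3]}'
```

```text
clock: 11.72
eef_pos: [499.6, -37.4, 323.5]
eef_rot: [-3.141, 0.0, 1.638]
wrist_force: [1.1, -0.0, -1.9]
finger_gap: 44.1
finger_force: 15.0
clock: 11.98
eef_pos: [499.7, -37.4, 322.6]
eef_rot: [3.141, 0.0, 1.638]
wrist_force: [0.2, -0.2, -0.9]
finger_gap: 44.4
finger_force: 15.0
```

```bash
python3 -m creep '{"slide":[[0,0,-0.1],[0,0,0]],"turn":[0,0],"claw":[0.3,0.3]}'
python3 -m creep '{"slide":[[0,0,-0.1],[0,0,0]],"turn":[0,0],"claw":[0.3,0.3]}'
```

```text
clock: 12.22
eef_pos: [499.7, -37.4, 322.2]
eef_rot: [3.141, 0.0, 1.638]
wrist_force: [-2.8, -0.0, 5.6]
finger_gap: 43.9
finger_force: 15.0
clock: 12.48
eef_pos: [499.7, -37.4, 321.8]
eef_rot: [3.141, 0.0, 1.638]
wrist_force: [-5.8, -0.0, 14.2]
finger_gap: 43.8
finger_force: 15.0
```

Contact. Ease off, open gently, then rise.

```bash
python3 -m creep '{"slide":[[0,0,0.1],[0,0,0.06],[0,0,0],[0,0,0],[0,0,0],[0,0,0],[0,0,0],[0,0,0]],"turn":[0,0,0,0,0,0,0,0],"claw":[0.3,0.3,0.5,0.55,0.7,0.85,1,1]}'
python3 -m creep '{"slide":[[0,0,2],[0,0,4],[0,0,5],[0,0,5],[0,4,0],[-0.2,5,0],[-0.3,5,0],[-0.3,5,0]],"turn":[0,0,0,0,0,0,0,0],"claw":[1,1,1,1,1,0.8,0.5,0.3]}'
python3 -m creep '{"slide":[[-0.4,5,0],[-0.3,1.2,0],[0,0,0]],"turn":[0,0,0],"claw":[0,0,0]}'
python3 - <<'E'
from h import *
print(manip.read_state()["eef_pos"])
im,d=manip.camera("scene")
a=cv2.resize(im[170:270,200:340],(800,571)); cv2.imwrite("pics/s4.png",cv2.cvtColor(a,cv2.COLOR_RGB2BGR))
W=pts("scene",d)
w=W[(W[...,2]>90)&(W[...,2]<230)&(abs(W[...,0]-499)<50)&(abs(W[...,1]+36)<50)]
for lo,hi in((90,110),(110,145),(165,185),(190,215)):
    q=w[(w[:,2]>lo)&(w[:,2]<hi)]; print(lo,len(q),np.median(q,0).round(1) if len(q) else 0)
im,d=manip.camera("top");W=pts("top",d)
h=cv2.cvtColor(im,cv2.COLOR_RGB2HSV);red=((h[...,0]<8)|(h[...,0]>172))&(h[...,1]>150)&(abs(W[...,0]-485)<30)&(W[...,1]>180)&(W[...,1]<250);print("pad",red.sum(),np.median(W[red],0) if red.any() else 0)
E
```

```text
clock: 13.48
eef_pos: [499.7, -37.4, 322.2]
eef_rot: [-3.142, -0.0, 1.638]
wrist_force: [0.4, 0.2, 0.7]
finger_gap: 88.3
finger_force: 0.0
clock: 14.48
eef_pos: [491.3, 154.2, 482.3]
eef_rot: [3.141, -0.0, 1.638]
wrist_force: [-0.1, 0.6, -0.5]
finger_gap: 67.5
finger_force: 0.0
clock: 14.85
eef_pos: [484.6, 214.8, 482.1]
eef_rot: [-3.141, 0.0, 1.639]
wrist_force: [-0.9, -0.8, 0.2]
finger_gap: 37.4
finger_force: 0.0
[484.56672698 214.75115266 482.06856177]
90 66 [489.4 -54.   99.4]
110 126 [486.8 -54.  126.3]
165 36 [494.8 -43.6 176.7]
190 12 [499.1 -39.9 200.2]
pad 2 [485.56717135 183.86951519  83.48014761]
```

View pics/s4.png

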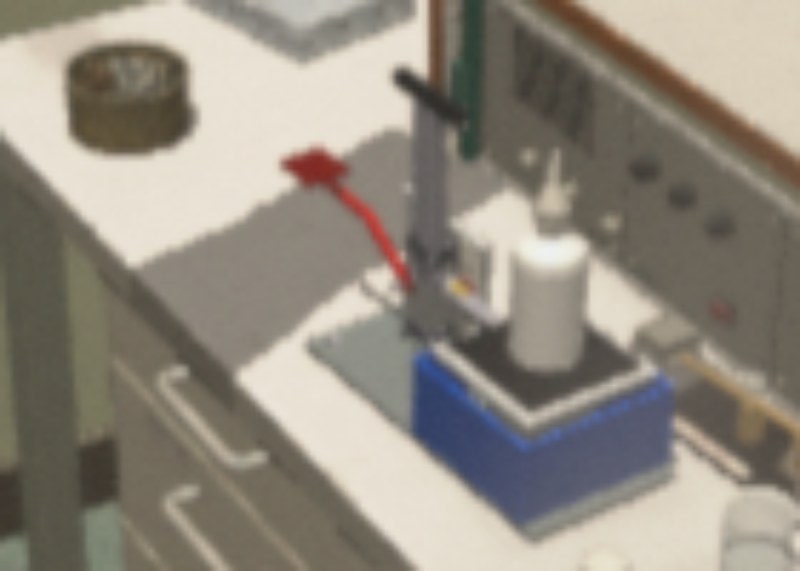

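The bottle stands upright in the middle of the stage at (548,300); the stage is above the collar and the pad is free. Going down to just over the pad.

```bash
python3 -m creep '{"slide":[[0,0,-5],[0,0,-6],[0,0,-5],[0,0,-2],[0,0,-0.7],[0,0,0]],"turn":[0,0,0,0,0,0],"claw":[0,0,0,0,0,0]}'
python3 -m creep '{"slide":[[0,0,-0.8],[0,0,-0.8],[0,0,-0.8],[0,0,-0.7],[0,0,-0.2],[0,0,0]],"turn":[0,0,0,0,0,0],"claw":[0,0,0,0,0,0]}'
```

```text
clock: 15.7
eef_pos: [485.0, 214.0, 295.7]
eef_rot: [3.141, -0.0, 1.637]
wrist_force: [-0.3, -0.2, -0.4]
finger_gap: 0.6
finger_force: 0.0
clock: 16.45
eef_pos: [484.7, 214.7, 262.1]
eef_rot: [-3.141, -0.0, 1.638]
wrist_force: [0.0, 1.7, 2.1]
finger_gap: 0.8
finger_force: 1.2
```

```bash
python3 -m creep '{"slide":[[0,0,-0.6],[0,0,-0.3],[0,0,-0.1],[0,0,0]],"turn":[0,0,0,0],"claw":[0,0,0,0]}'
```

```text
clock: 16.95
eef_pos: [484.9, 214.8, 253.5]
eef_rot: [3.14, -0.001, 1.638]
wrist_force: [-4.8, 1.1, 19.0]
finger_gap: 0.3
finger_force: 9.4
```

At the end stop (19 N). Holding while the stage sinks.

```bash
python3 -m creep '{"slide":[[0,0,0.05],[0,0,0],[0,0,0],[0,0,0],[0,0,0],[0,0,0],[0,0,0],[0,0,0]],"turn":[0,0,0,0,0,0,0,0],"claw":[0,0,0,0,0,0,0,0]}'
python3 -m creep '{"slide":[[0,0,0],[0,0,0],[0,0,0],[0,0,0],[0,0,0],[0,0,0],[0,0,0],[0,0,0]],"turn":[0,0,0,0,0,0,0,0],"claw":[0,0,0,0,0,0,0,0]}'
python3 - <<'E'
from h import *
im,d=manip.camera("scene");W=pts("scene",d)
a=cv2.resize(im[170:270,200:340],(800,571)); cv2.imwrite("pics/s5.png",cv2.cvtColor(a,cv2.COLOR_RGB2BGR))
w=W[(W[...,2]>90)&(W[...,2]<230)&(abs(W[...,0]-499)<50)&(abs(W[...,1]+36)<50)];print("bottle top",np.percentile(w[:,2],[90,100]))
h=W[(W[...,2]>112)&(W[...,2]<230)&(abs(W[...,0]-492)<20)&(abs(W[...,1]-84)<34)];print("handle",np.percentile(h[:,2],[50,90,99]))
E
```

```text
clock: 17.95
eef_pos: [484.9, 214.8, 253.8]
eef_rot: [3.14, -0.001, 1.638]
wrist_force: [-5.2, 1.5, 16.6]
finger_gap: 0.4
finger_force: 8.1
clock: 18.95
eef_pos: [484.9, 214.7, 253.8]
eef_rot: [3.14, -0.001, 1.638]
wrist_force: [-4.7, 0.9, 16.4]
finger_gap: 0.3
finger_force: 8.1
bottle top [129.36201359 154.76562385]
handle [137.31057703 144.1209555  146.79696212]
```

View pics/s5.png

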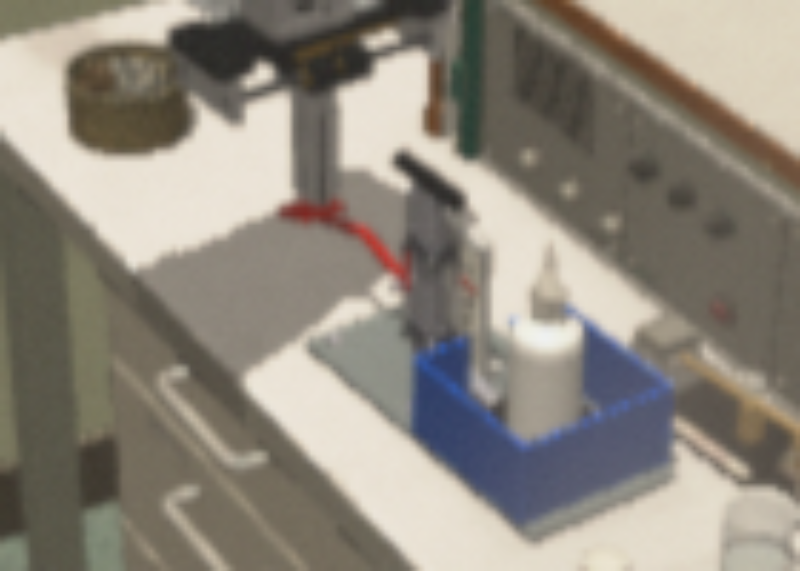

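The stage is fully home: handle top at 144 mm, bottle top at 155 mm (20 + 136), and the bottle upright in the collar at (545,360). Releasing the pad smoothly, then a final check.

```bash
python3 -m creep '{"slide":[[0,0,1],[0,0,1.5],[0,0,2],[0,0,4],[0,0,5],[0,0,5],[0,0,0],[0,0,0]],"turn":[0,0,0,0,0,0,0,0],"claw":[0,0,0,0,0,0,0,0]}'
python3 - <<'E'
from h import *
im,d=manip.camera("scene");W=pts("scene",d)
h=cv2.cvtColor(im,cv2.COLOR_RGB2HSV);red=((h[...,0]<8)|(h[...,0]>172))&(h[...,1]>150)&(abs(W[...,0]-485)<30)&(W[...,1]>190)&(W[...,1]<250);print("pad",red.sum(),np.median(W[red],0))
k=W[(W[...,2]>112)&(W[...,2]<230)&(abs(W[...,0]-492)<20)&(abs(W[...,1]-84)<34)];print("handle",np.percentile(k[:,2],[50,90,99]))
w=W[(W[...,2]>90)&(W[...,2]<230)&(abs(W[...,0]-499)<50)&(abs(W[...,1]+36)<50)];print("bottle top",w[w[:,2]>120].mean(0),w[:,2].max())
print(manip.sign_off())
E
```

```text
clock: 20.0
eef_pos: [484.5, 214.5, 436.9]
eef_rot: [-3.14, 0.0, 1.638]
wrist_force: [0.0, -0.4, -0.7]
finger_gap: 0.8
finger_force: 0.0
pad 31 [480.82581309 206.00985363  85.3247374 ]
handle [136.95461673 144.04992762 145.55113247]
bottle top [497.13908426 -41.39791153 129.50481456] 158.8968345088806
the job is handed in; nothing more can be done
None
```

The job is handed in after about 20 s on the robot clock: the rail was raised and held at the red mark, the white nozzle bottle was stood upright mid-stage and lowered fully home, and the pawl has sprung back; the arm never went near the beaker, small bottle or tin.

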